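# Set up the drop-front flap of a spice cupboard

## Robot

A 7-joint arm with a two-finger parallel gripper is mounted at the origin on a cart in front of the work surface, level with it; the furniture and walls round the work are solid. World frame = base frame: x ahead of the robot, y to its left, z up, the work surface at z = 0. Lengths are in m, angles in rad, forces in N, time in s.
With the tool pointing down it reaches from about 0.4 to 0.875 m from the base axis. Payload 19.3 kg.
Tool frame: the origin (TCP) lies midway between the tips of the shut fingers; the grasp point (between the pads) lies 19 mm behind it (robot.pinch_z is the z of the grasp point in the tool frame, in m); z points along the fingers, y is the line along which they close (so a half turn about z gives the same grasp; the last joint's range is limited). The gripper opens to 85 mm and grips with 20 to 120 N. Pads are 22 mm wide; open, the fingers measure 114 mm over their backs; the gripper's body (76 mm by 85 mm) begins 54 mm behind the grasp point. The pads swing forward as they close: fully open they stand 13 mm farther back than shut.
Start: joints at [-1.256, 0.521, -0.036, 1.599, 0.021, 1.021, -0.113], TCP at [0.235, 0.579, 0.196] pointing down, gripper open.
Joint ranges: [-2.91, 2.91], [-0.3, 2.13], [-1.5, 1.42], [0.17, 2.43], [-1.26, 4.41], [0.16, 1.93], [-2.52, 2.52]. Speed limits (rad/s): [1.89, 1.89, 2.39, 2.39, 3.01, 3.01, 3.01].

## Interface

Orientations are given as a unit quaternion [x, y, z, w].
In Python, from cell import robot gives the robot as it stands.
- The arm moves only by the shell command python3 -m pendant 'ROWS' [OPENING] [FORCE]. ROWS is JSON, a list of rows, each a list of 6 numbers: the shift along the tool's x, y, z in cm, then the turn, a rotation vector about the tool's x, y, z in rad. A call has 1 to 12 rows; each row is the pose to reach, as a shift and turn from the pose commanded when the call began, along the tool's axes at that moment; what a row does not reach only later rows make up. A row lasts 1/8 s, in which the tool goes at most 62.5 mm and 10.7 degrees, less where a joint would pass 70% of its speed; a pose out of reach is approached as far as the arm can. A call with a gripper value outside its range is refused whole. OPENING is the opening, from 0 (shut) to 1 (fully open), set as the call begins (- or left out, the last holds). The fingers move at their own pace and stop on an object; FORCE is the grip in N (left out, the last holds). Time passes only in rows, so rows that repeat a pose let the fingers close. It gives the time, the measured TCP pose, the force, the opening and the grip force at its end, in the units of the state.
- robot.state(): the state, without advancing time (a new reading comes with each control period).
- robot.read_camera(name): name is "scene" or "top" or "wrist"; returns a dict with "color" (420x560x3 uint8, blue, green, red), "K" (3x3 intrinsics, pixels), "eye" and "attitude" of the camera in the world. Camera axes: x right, y down, z forward; pixel columns grow to the right and rows downward; lengths in m; the calibration is good to about 2 mm. The wrist camera is an equidistant fisheye: a pixel r from the principal point sees the ray r / f radians off the axis. A picture is of the moment at which its call begins. There is no depth.
- robot.finish_job(): hands the job in; it is judged then, once.
The state is a dict: "time_s": time; "qpos": joint angles; "joint_velocities": joint speeds; "effort": joint torques, N m; "position": TCP position; "tcp_rot": TCP orientation; "wrist_force": force on the tool from outside, world axes, zero at the start; "moment": the same for the moment, N m; "width": finger opening in m; "gripper_force": force on a finger pad.
Only numpy, scipy, OpenCV 4.12 (cv2) and the standard library are available. Lean on these libraries where they do the work, as an engineer would, in place of code of your own. Each camera call takes 0.05 s, during which the arm holds its last target. There are 200 camera calls.

## Task

Get the little spice cupboard ready for serving: pull both of its slide-out supports all the way out, and only then lower the drop-front flap gently onto them, without letting it fall. Then stand the salt shaker upright in the middle of the lowered flap and let go, leaving the pepper mill and the honey jar where they are.

Things in the scene. Friction and masses are not known exactly. Their poses are not given: they have to be found in the camera images.
- cabinet: wooden spice cupboard, 260 wide (y), 160 deep, 202 high (mm), fixed; origin on the worktop below the middle of the flap's hinge line; +x into the cupboard, +y to the robot's left, z up. Hinge line along y at x 0, z 75. Its front is the flap; closed, it leans back 0.262 rad from upright. Front edge of the cupboard's top: x 54, z 202
- flap (a joint): drop-front flap, board 230 wide, 130 from hinge to free edge, 12 thick (mm), 0.26 to 0.44 kg. Radians: 0 closed (weight keeps it shut), 0.262 upright, 1.833 level, lying on the supports; positive turns its top towards the robot and down. Past upright it falls freely; unsupported it would sag beyond level to 2.25
- flap_knob (a point): centre of the steel pull at the middle of the flap's free edge: barrel 20 in diameter, 30 long (mm), axis parallel to the hinge, on a 10 mm stem; 165 from the hinge line along the flap, 6 inward of its outer face (which holds the hinge line), 35 beyond the edge. Gripped on its flat ends it turns between the fingers. z: hinge to free edge, x: to the inside (up when level)
- flap_mid (a point): middle of the flap's inner face, 65 mm from the hinge line; the face that is on top when the flap is lowered, then 87 mm above the worktop. Axes as those of flap_knob: x is the face's normal (upward when level)
- support_left (a joint): left (robot's left, +y) support, a wooden bar 22 mm wide and 28 mm high under the flap's hinge line: metres it is slid out, 0 is fully in, 0.105 fully out (its stop); slides along the cabinet's -x with about 1.5 N friction, stays where it is left; starts somewhere between 0 and 0.02
- support_right (a joint): right (-y) support, a wooden bar 22 mm wide and 28 mm high under the flap's hinge line: metres it is slid out, 0 is fully in, 0.105 fully out (its stop); slides along the cabinet's -x with about 1.5 N friction, stays where it is left; starts somewhere between 0 and 0.02
- support_left_knob (a point): centre of the steel pull knob of the left support: an upright cylinder 20 mm in diameter and 28 mm tall, 45 mm in front of the support's end on a 10 mm thick stem, its centre 56 mm above the worktop; it moves with the support. Cabinet y is +85 mm for it. Axes as the cabinet's.
- support_right_knob (a point): centre of the steel pull knob of the right support: an upright cylinder 20 mm in diameter and 28 mm tall, 45 mm in front of the support's end on a 10 mm thick stem, its centre 56 mm above the worktop; it moves with the support. Cabinet y is -85 mm for it. Axes as the cabinet's.
- salt_shaker: salt shaker: glass body 44 mm in diameter up to 70 mm, narrower grey domed top, 90 mm tall in all, 0.08 to 0.14 kg, standing a touch askew (0.05 rad) by itself, loose, standing upright on the worktop left or right of the cupboard's front; origin at the centre of its underside, z up
- pepper_mill: bystander, origin at the centre of its underside; dark wooden pepper mill 58 mm in diameter, 160 mm tall, standing right of the cupboard, farther back
- honey_jar: bystander, origin at the centre of its underside; glass honey jar 65 mm in diameter with a screw lid, 90 mm tall, stands on the other side of the work from the salt shaker
Things that resemble listed ones, but are neither listed nor needed, are in the scene too. What is shaped like the salt_shaker but green or purple is not meant.

How it is judged:
By the outcome, as a careful person would: the job done as asked, in the order asked, and still so for the second after the job is handed in, with the robot touching nothing.
It also fails if it takes over 66 s, if anything falls off the work surface, if the arm or the gripper's body presses on something with over 40 N, if the wrist force passes 120 N, or if a joint passes its speed limit or range.

## Working session

There is one attempt and no reset: what is moved stays moved. The work goes in short steps, Python scripts to look and compute and a shell command to move; the robot and the scene stay as the last step left them, time stands still between calls to the robot, and variables do not carry over. Pictures are saved under pics/ and viewed, at most 10 in all, crops included, and the job is handed in when it is done.

```bash
ls; mkdir -p pics; python3 - <<'E'
from cell import robot
import cv2,numpy as np
s=robot.state();print({k:np.round(v,3).tolist() for k,v in s.items()},robot.pinch_z)
for n in("scene","top"):
    c=robot.read_camera(n);cv2.imwrite(f"pics/{n}0.png",c["color"]);print(n,np.round(c["K"],1).tolist(),c["eye"],c["attitude"])
E
```

```text
pics
{'time_s': 0.0, 'qpos': [-1.256, 0.522, -0.036, 1.6, 0.021, 1.021, -0.113], 'joint_velocities': [-0.001, -0.0, 0.001, 0.0, 0.001, -0.0, 0.001], 'effort': [0.001, -92.712, 1.98, -36.992, 0.018, 0.008, -0.0], 'position': [0.235, 0.579, 0.195], 'tcp_rot': [0.191, 0.982, -0.001, -0.0], 'wrist_force': [0.184, -0.106, -0.529], 'moment': [-0.029, 0.002, -0.005], 'gripper_force': 0.0, 'width': 0.086} -0.0187
scene [[516.8, 0.0, 287.8], [0.0, 516.8, 212.1], [0.0, 0.0, 1.0]] [-0.2281267  -0.75337709  0.79676425] [ 0.79548028 -0.35285407  0.18967146 -0.45467556]
top [[475.9, 0.0, 281.2], [0.0, 475.9, 212.3], [0.0, 0.0, 1.0]] [ 0.28979591 -0.04821602  1.28557728] [ 0.7697939  -0.62743971  0.07400235 -0.0908868 ]
```

View pics/scene0.png

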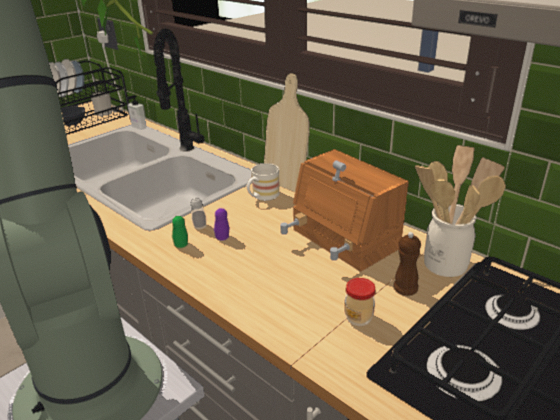

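View pics/top0.png

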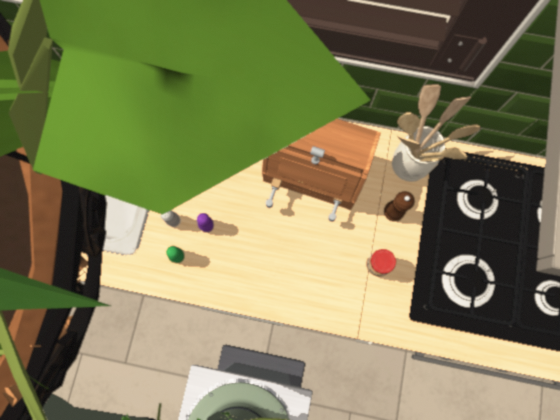

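The scene view shows the support knobs near (286,228) and (336,252), the flap knob near (339,170), and the grey shaker near (198,213). In the top view they are near (271,201), (334,215), (317,155) and (170,217). The green and purple lookalikes, jar and mill are clearly separate.

```bash
cat > h.py <<'E'
import numpy as np,cv2
from cell import robot
from scipy.spatial.transform import Rotation as R
from scipy.optimize import least_squares
def ray(c,p):
    K=c["K"];d=np.array([(p[0]-K[0,2])/K[0,0],(p[1]-K[1,2])/K[1,1],1.])
    d=R.from_quat(c["attitude"]).apply(d);return np.array(c["eye"]),d/np.linalg.norm(d)
def onz(c,p,z):
    e,d=ray(c,p);return e+d*(z-e[2])/d[2]
def tri(rs):
    A=sum(np.eye(3)-np.outer(d,d) for e,d in rs);b=sum((np.eye(3)-np.outer(d,d))@e for e,d in rs)
    return np.linalg.solve(A,b)
def proj(c,P):
    q=R.from_quat(c["attitude"]).inv().apply(np.array(P)-c["eye"])
    K=c["K"]
    return (K[:2,:2]@(q[...,:2]/q[...,2:]).T).T+K[:2,2]
def projw(c,P):
    q=R.from_quat(c["attitude"]).inv().apply(np.atleast_2d(np.array(P,float)-c["eye"]))
    K=c["K"];th=np.arctan2(np.hypot(q[:,0],q[:,1]),q[:,2]);ph=np.arctan2(q[:,1],q[:,0])
    return np.c_[K[0,2]+K[0,0]*th*np.cos(ph),K[1,2]+K[1,1]*th*np.sin(ph)]
def rayw(c,p):
    K=c["K"];u=(p[0]-K[0,2])/K[0,0];v=(p[1]-K[1,2])/K[1,1];th=np.hypot(u,v)
    d=np.array([np.sin(th)*u/th,np.sin(th)*v/th,np.cos(th)])
    return np.array(c["eye"]),R.from_quat(c["attitude"]).apply(d)
E
python3 - <<'E'
from h import *
S=robot.read_camera("scene");T=robot.read_camera("top")
def crop(im,x,y,w,h,f): return cv2.resize(im[y:y+h,x:x+w],None,fx=f,fy=f,interpolation=cv2.INTER_CUBIC)
a=crop(S["color"],270,145,130,100,4);b=crop(T["color"],250,115,130,100,4)
a=cv2.resize(a,(400,308));b=cv2.resize(b,(400,308))
cs=crop(S["color"],165,190,130,100,4);ct=crop(T["color"],155,190,65,50,8)
cs=cv2.resize(cs,(400,292));ct=cv2.resize(ct,(400,292))
cv2.imwrite("pics/crops.png",np.vstack([np.hstack([a,b]),np.hstack([cs,ct])]))
for n,s,t in(("L",(286,228),(271,201)),("R",(336,252),(334,215)),("F",(339,170),(317,155)),("salt",(198,213),(170,217))):
    print(n,np.round(tri([ray(S,s),ray(T,t)]),3),np.round(onz(S,s,.06),3),np.round(onz(T,t,.07),3))
E
```

```text
L [0.604 0.043 0.056] [0.601 0.039 0.06 ] [0.599 0.043 0.07 ]
R [ 0.599 -0.128  0.062] [ 0.602 -0.127  0.06 ] [ 0.595 -0.127  0.07 ]
F [ 0.694 -0.054  0.224] [0.962 0.145 0.06 ] [ 0.75  -0.052  0.07 ]
salt [0.51  0.299 0.044] [0.496 0.276 0.06 ] [0.504 0.293 0.07 ]
```

View pics/crops.png

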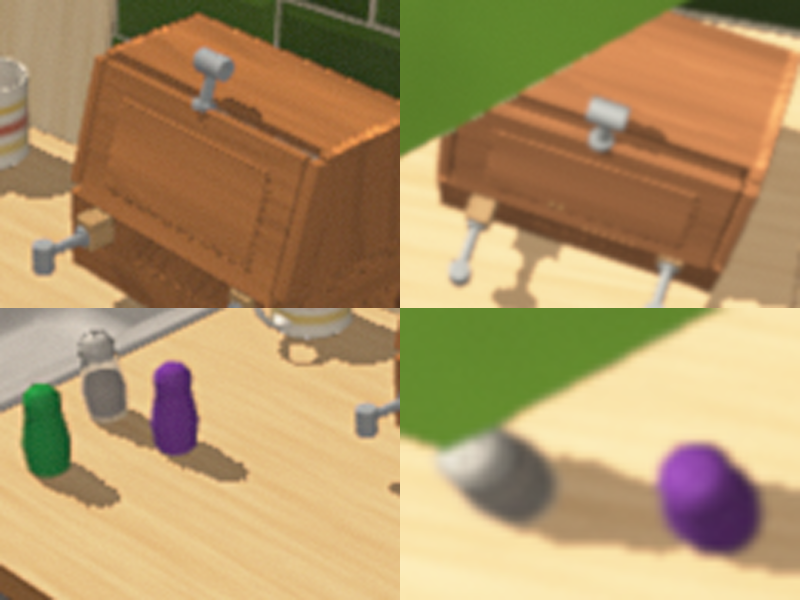

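The crops show the left knob at scene (284,228.5) and top (269.5,203.4), and the flap knob at scene (339.5,165.5) and top (317.6,151.7). The cupboard's top-front edge runs from (304,162) to (374.6,197) in the scene view. The salt shaker's body is at scene (198.5,218) and top (172,219.5).

```bash
python3 - <<'E'
from h import *
S=robot.read_camera("scene");T=robot.read_camera("top")
L=tri([ray(S,(284,228.5)),ray(T,(269.8,204))]);print("L",L)
Rk=tri([ray(S,(336,253)),ray(T,(334,215.5))]);print("R",Rk)
F=tri([ray(S,(339.5,165.5)),ray(T,(317.6,151.7))]);print("F",F)
print("salt",tri([ray(S,(198.5,218)),ray(T,(172,219.5))]))
a=onz(S,(304.1,161.9),.202);b=onz(S,(374.6,197),.202);print(a,b,np.linalg.norm(a-b))
e=a-b;psi=np.arctan2(e[1],e[0])-np.pi/2;print("yaw",psi,"mid",(a+b)/2)
# purple / green
for n,z in(("purple",.04),("green",.04)):
  pass
for nm,c in(("S",S),("T",T)):
  h=cv2.cvtColor(c["color"],cv2.COLOR_BGR2HSV)
  for n,lo,hi in(("purple",(130,90,30),(155,255,255)),("green",(62,150,40),(85,255,200))):
    m=cv2.inRange(h,np.array(lo),np.array(hi));m[:180]=0;m[270:]=0
    k,l,st,ce=cv2.connectedComponentsWithStats(m);i=1+st[1:,4].argmax();print(nm,n,ce[i],st[i],onz(c,ce[i],.045))
r=R.from_quat(robot.state()["tcp_rot"]).as_matrix();print(r.round(3))
E
```

```text
L [0.59512111 0.04408831 0.05850717]
R [ 0.5978716  -0.1284349   0.05919084]
F [ 0.6979563  -0.05305189  0.23476501]
salt [0.50673035 0.29607052 0.03043581]
[0.71086089 0.07185824 0.202     ] [ 0.67487395 -0.17852879  0.202     ] 0.25295992781708465
yaw -0.14274769802753395 mid [ 0.69286742 -0.05333528  0.202     ]
S purple [221.08174387 224.57493188] [214 209  15  31 367] [0.51352429 0.20075667 0.045     ]
S green [179.17647059 231.93529412] [173 216  14  31 340] [0.41514985 0.25770697 0.045     ]
T purple [204.305 222.19 ] [197 214  16  17 200] [0.51261338 0.20716908 0.045     ]
T green [174.48484848 253.44444444] [169 248  13  13  99] [0.41519758 0.26384751 0.045     ]
[[-0.927  0.375 -0.   ]
 [ 0.375  0.927 -0.   ]
 [-0.    -0.    -1.   ]]
```

```bash
cat >> h.py <<'E'
def rel(p,y=None):
    """shift (cm, tool axes) to world p and turn (rad about tool z) to bring tool y to world angle y"""
    s=robot.state();r=R.from_quat(s["tcp_rot"])
    d=r.inv().apply(np.array(p)-s["position"])*100
    w=None
    if y is not None:
        t=R.from_matrix(np.array([[-np.sin(y),np.cos(y),0],[np.cos(y),np.sin(y),0],[0,0,-1]]).T)
        t=R.from_matrix(np.c_[[-np.sin(y),np.cos(y),0],[np.cos(y),np.sin(y),0],[0,0,-1]])
        w=(r.inv()*t).as_rotvec().round(3)
    print("shift",d.round(2),"turn",w,"pos",np.round(s["position"],4),"t",round(s["time_s"],2))
E
python3 -c "
from h import *
rel([.57,.04,.2],np.arctan2(.99,.142))"
```

```text
shift [-51.33 -37.38  -0.41] turn [-0.    -0.    -0.242] pos [0.2346 0.5792 0.1957] t 0.3
```

```bash
python3 -m pendant '[[-4,-3,0,0,0,-0.02],[-9,-6.5,0,0,0,-0.04],[-14,-10,0,0,0,-0.07],[-19,-14,0,0,0,-0.1],[-24,-17.5,0,0,0,-0.13],[-29,-21,0,0,0,-0.16],[-34,-25,0,0,0,-0.18],[-39,-28.5,0,0,0,-0.2],[-44,-32,0,0,0,-0.22],[-48,-35,0,0,0,-0.24],[-51.3,-37.4,-0.4,0,0,-0.242],[-51.3,-37.4,-0.4,0,0,-0.242]]' 1 30
python3 - <<'E'
from h import *
c=robot.read_camera("wrist");cv2.imwrite("pics/w1.png",c["color"]);print(c["K"][0],c["eye"])
O=np.array([.645,-.049,0])
x=np.array([.99,-.142,0]);y=np.array([.142,.99,0]);z=np.array([0,0,1])
for n,p in(("L",O-.06*x+.085*y+.07*z),("R",O-.05*x-.085*y+.07*z),("F",O+.0485*x+.233*z)):print(n,projw(c,p))
E
```

```text
time_s: 1.8
position: [0.5708, 0.0368, 0.1999]
tcp_rot: [0.074, 0.997, -0.001, 0.0]
wrist_force: [-0.8, 0.0, 0.3]
width: 0.0853
gripper_force: 0.0
[325.1922621    0.         283.33749793] [0.50567874 0.04578349 0.37879528]
L [[295.27826951 210.50708544]]
R [[136.17232543 219.51397788]]
F [[182.88403573 416.58042491]]
```

View pics/w1.png

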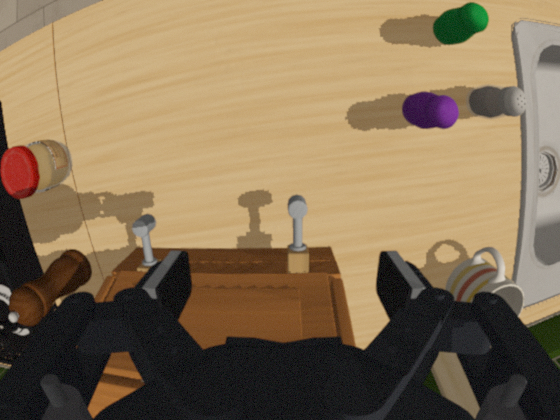

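The wrist view shows the left knob top at about (297,202), the right knob top at (143,221), and the salt shaker from its base (480,97) to its top (514,101). The cupboard front is parallel to the image rows, so the yaw is right.

```bash
python3 - <<'E'
from h import *
c=robot.read_camera("wrist")
def oz(p,z):
    e,d=rayw(c,p);return e+d*(z-e[2])/d[2]
L=oz((297,202),.07);Rk=oz((143,221),.07);print("L",L,"R",Rk)
print("salt top",oz((514,101),.088),"base mid",oz((482,98),.035))
# edge line yaw (cabinet base bottom front, z~0.03..)
a=oz((140,250),.07);b=oz((333,250),.07);print(a,b,np.arctan2(*(b-a)[:2]))
x=np.array([.99,-.142,0]);y=np.array([.142,.99,0]);d=L-Rk;print(d@x,d@y)
rel([L[0],L[1],.1],np.arctan2(.99,.142))
E
```

```text
L [0.58828559 0.04876401 0.07      ] R [ 0.58548355 -0.11582141  0.07      ]
salt top [0.50709471 0.29329136 0.088     ] base mid [0.50293746 0.28560522 0.035     ]
[ 0.61784928 -0.12951293  0.07      ] [0.64483144 0.07910289 0.07      ] 0.12862495210404382
-0.020597116264425706 0.1633374564555826
shift [-1.74  1.12  9.97] turn [ 0.    -0.    -0.001] pos [0.5695 0.0401 0.1997] t 1.9
```

```bash
python3 -c "
from h import *
rel([.591,.046,.12]); rel([.591,.046,.04])"

```

```text
shift [-2.05  0.89  7.97] turn None pos [0.5695 0.0401 0.1997] t 1.9
shift [-2.05  0.89 15.97] turn None pos [0.5695 0.0401 0.1997] t 1.9
```

```bash
python3 -m pendant '[[-1,0.45,4,0,0,0],[-2.05,0.9,8,0,0,0],[-2.05,0.9,11,0,0,0],[-2.05,0.9,11,0,0,0]]'
python3 - <<'E'
from h import *
c=robot.read_camera("wrist");cv2.imwrite("pics/w2.png",c["color"])
print(robot.state()["position"])
E
```

```text
time_s: 2.4
position: [0.5896, 0.0471, 0.0882]
tcp_rot: [0.071, 0.998, -0.0, -0.002]
wrist_force: [-0.7, 0.3, 1.2]
width: 0.0857
gripper_force: 0.0
[0.59066164 0.04692613 0.08989992]
```

View pics/w2.png

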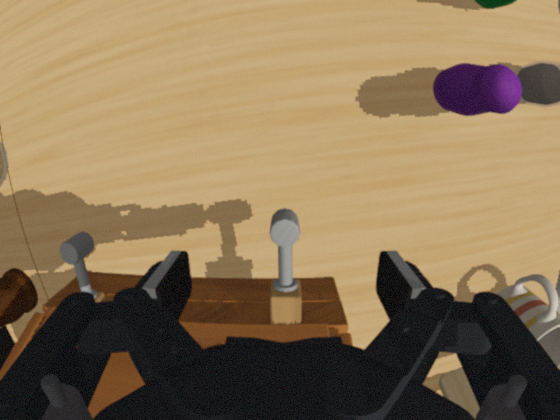

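The left knob's top disc is at (285,231), between the fingers, and the right knob's top is at (76,250).

```bash
python3 - <<'E'
from h import *
c=robot.read_camera("wrist")
for p in((285,231),(76,250)):
    e,d=rayw(c,p);print(e+d*(.07-e[2])/d[2])
s=robot.state();tip=np.array(s["position"]);print(projw(c,[tip,tip+[0,0,-.02],tip+[0,0,.019]]))
E
```

```text
[0.59751259 0.0461633  0.07      ]
[ 0.59350262 -0.11730841  0.07      ]
[[284.764067   233.30413516]
 [284.65529799 222.45680759]
 [284.88829539 245.79655836]]
```

```bash
python3 -m pendant '[[-0.6,0,2,0,0,0],[-0.6,0,5,0,0,0],[-0.6,0,5,0,0,0]]' 
python3 -m pendant '[[0,0,0,0,0,0],[0,0,0,0,0,0],[0,0,0,0,0,0],[0,0,0,0,0,0]]' 0 40
```

```text
time_s: 2.88
position: [0.5963, 0.0452, 0.0386]
tcp_rot: [0.071, 0.997, -0.0, -0.001]
wrist_force: [0.3, 0.7, 0.5]
width: 0.0856
gripper_force: 0.0
time_s: 3.38
position: [0.5974, 0.0452, 0.0403]
tcp_rot: [0.071, 0.997, 0.0, 0.0]
wrist_force: [-0.4, -0.7, -0.7]
width: 0.0126
gripper_force: 0.0
```

```bash
python3 - <<'E'
from h import *
c=robot.read_camera("wrist");S=robot.read_camera("scene");print(robot.state()["width"])
cv2.imwrite("pics/w3.png",np.hstack([cv2.resize(c["color"][130:410,90:470],(400,295)),cv2.resize(S["color"][150:290,220:410],(400,295))]))
E
```

```text
-0.00017980456484816682
```

View pics/w3.png

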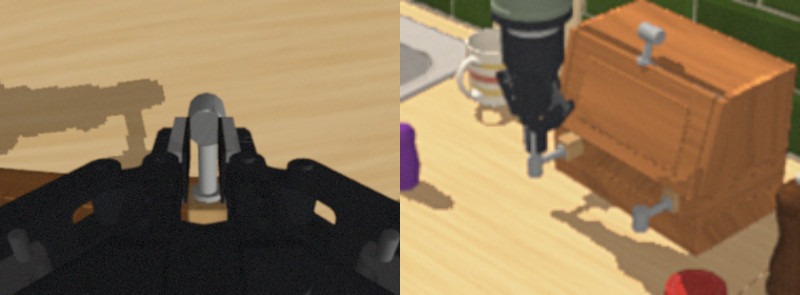

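```bash
python3 - <<'E'
from h import *
c=robot.read_camera("wrist");s=robot.state()
print(s["width"],s["gripper_force"],s["wrist_force"],s["position"],s["time_s"])
e,d=rayw(c,(285,249));print(e+d*(.07-e[2])/d[2])
tip=np.array(s["position"]);print(projw(c,[tip,tip+[0,0,.03]]))
h=c["color"][130:410,90:470];S=robot.read_camera("scene");T=robot.read_camera("top")
cv2.imwrite("pics/w4.png",np.vstack([np.hstack([cv2.resize(h,(400,295)),cv2.resize(S["color"][190:260,260:355],(400,295))]),np.hstack([cv2.resize(T["color"][150:255,220:362],(400,295)),cv2.resize(c["color"],(400,295))])]))
E
```

```text
5.387170570395466e-05 0.0 [ 0.35078668 -1.02839509 -0.03723606] [0.59724013 0.04518073 0.03998957] 3.525
[0.59557098 0.04540891 0.07      ]
[[284.79174595 231.44448221]
 [285.01557964 252.08402116]]
```

View pics/w4.png

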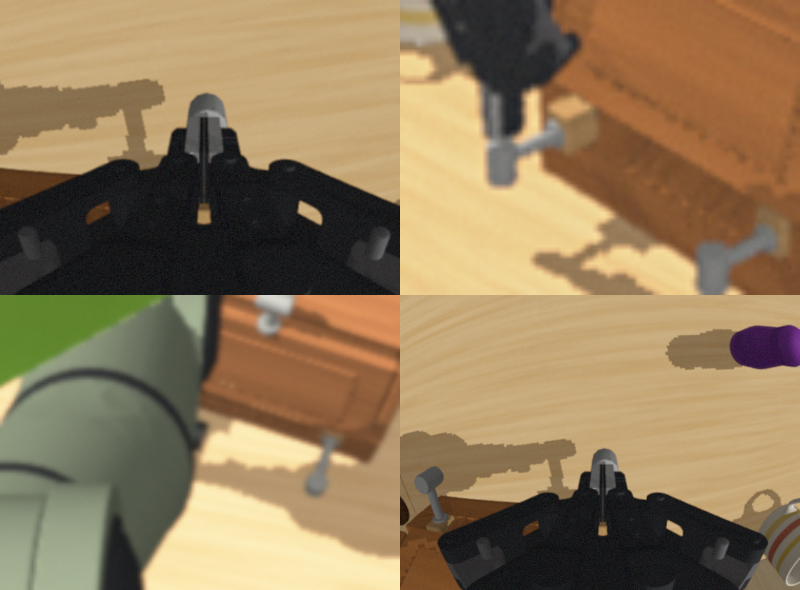

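```bash
python3 - <<'E'
from h import *
S=robot.read_camera("scene");p=np.array(robot.state()["position"])
for dz in(0,.015,.03,.045):print(dz,proj(S,p+[0,0,dz]))
# robust: tip by image diff dark->; knob expected
print(proj(S,np.array([.597,.045,.056])),proj(S,np.array([.597,.045,.07])))
E
```

```text
0 [283.64094816 234.05635362]
0.015 [283.50890269 229.31650909]
0.03 [283.37535689 224.52280947]
0.045 [283.24028504 219.67433164]
[283.49180124 229.03118556] [283.36704048 224.55457239]
```

In w4 the fingers shut fully over the knob with no force, so the real tips look higher than the reported TCP. I'll open, go 2 cm lower, which clears the worktop either way, and grip again.

```bash
python3 -m pendant '[[0,0,0,0,0,0],[0,0,0,0,0,0],[0,0,0,0,0,0],[0,0,0,0,0,0],[0,0,0.6,0,0,0],[0,0,1.3,0,0,0],[0,0,2,0,0,0],[0,0,2,0,0,0]]' 1 40
python3 -m pendant '[[0,0,0,0,0,0],[0,0,0,0,0,0],[0,0,0,0,0,0],[0,0,0,0,0,0],[0,0,0,0,0,0]]' 0 40
```

```text
time_s: 4.68
position: [0.5967, 0.0452, 0.0191]
tcp_rot: [0.071, 0.997, -0.0, -0.001]
wrist_force: [-0.0, -0.0, -0.1]
width: 0.0856
gripper_force: 0.0
time_s: 5.3
position: [0.5977, 0.0466, 0.0203]
tcp_rot: [0.071, 0.997, 0.001, 0.0]
wrist_force: [0.0, 7.0, 3.0]
width: 0.0177
gripper_force: 39.0
```

```bash
python3 -m pendant '[[0.5,0,0,0,0,0],[1.5,0,0,0,0,0],[2.5,0,0,0,0,0],[3.5,0,0,0,0,0],[4.5,0,0,0,0,0],[5.5,0,0,0,0,0],[6.5,0,0,0,0,0],[7.5,0,0,0,0,0],[8,0,0,0,0,0],[8.3,0,0,0,0,0],[8.3,0,0,0,0,0]]'
python3 -m pendant '[[0.3,0,0,0,0,0],[0.6,0,0,0,0,0],[0.6,0,0,0,0,0]]'
```

```text
time_s: 6.68
position: [0.5148, 0.0572, 0.0202]
tcp_rot: [0.071, 0.997, 0.0, 0.0]
wrist_force: [-0.6, 3.1, 8.6]
width: 0.0181
gripper_force: 39.7
time_s: 7.05
position: [0.5126, 0.0576, 0.0205]
tcp_rot: [0.072, 0.997, 0.0, 0.003]
wrist_force: [20.6, -1.3, -10.8]
width: 0.0183
gripper_force: 39.9
```

```bash
python3 -m pendant '[[-0.3,0,0,0,0,0],[-0.3,0,0,0,0,0],[-0.3,0,0,0,0,0],[-0.3,0,0,0,0,0],[-0.3,0,-3,0,0,0],[-0.3,0,-7,0,0,0],[-0.3,0,-9,0,0,0]]' 1 40
python3 -c "
from h import *
rel([.596,-.125,.11],np.arctan2(.99,.142))"
```

```text
time_s: 7.92
position: [0.5125, 0.0575, 0.1117]
tcp_rot: [0.071, 0.997, 0.0, 0.001]
wrist_force: [-0.9, 0.6, -0.2]
width: 0.0854
gripper_force: 0.0
shift [-10.86 -16.87   0.17] turn [ 0.001  0.002 -0.   ] pos [0.5125 0.0575 0.1117] t 7.92
```

```bash
python3 -m pendant '[[-2.5,-4,0,0,0,0],[-5.4,-8.4,0,0,0,0],[-8,-13,0,0,0,0],[-10.2,-16.5,0.2,0,0,0],[-10.8,-16.9,0.2,0,0,0],[-10.8,-16.9,0.2,0,0,0]]' 
python3 - <<'E'
from h import *
c=robot.read_camera("wrist");cv2.imwrite("pics/w5.png",np.hstack([c["color"][100:400,80:480],cv2.resize(robot.read_camera("scene")["color"][150:290,220:407],(400,300))]))
x=[.5960,-.1255,.07];print(projw(c,x))
E
```

```text
time_s: 8.68
position: [0.5948, -0.1248, 0.1076]
tcp_rot: [0.071, 0.997, 0.0, -0.0]
wrist_force: [0.2, 0.6, 0.4]
width: 0.0853
gripper_force: 0.0
[[283.83716657 214.79398084]]
```

View pics/w5.png

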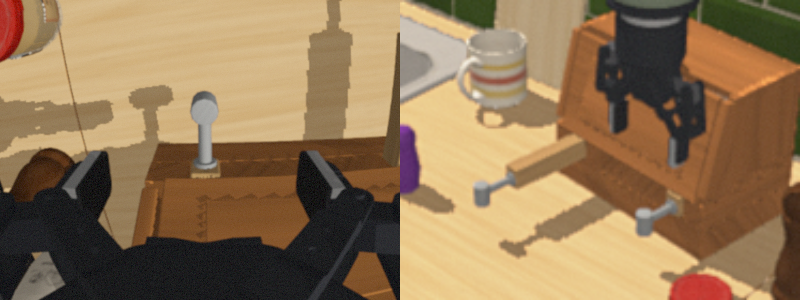

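The right knob's disc is at wrist (284,207), about 4 mm nearer than I assumed. The left support is clearly out.

```bash
python3 - <<'E'
from h import *
S=robot.read_camera("scene");T=robot.read_camera("top")
print("mill base",onz(S,(406,287),0),onz(T,(404,200),.15),"mid",onz(S,(407,265),.08))
c=robot.read_camera("wrist")
e,d=rayw(c,(284,207));p=e+d*(.07-e[2])/d[2];print(p)
rel([p[0],p[1],.02])
E
```

```text
mill base [ 0.66581283 -0.29147528  0.        ] [ 0.64765919 -0.28399202  0.15      ] mid [ 0.64548524 -0.29758937  0.08      ]
[ 0.59054109 -0.12375952  0.07      ]
shift [ 0.43 -0.03  8.81] turn None pos [ 0.5948 -0.1241  0.1081] t 8.93
```

Mill is 17 cm away, clear.

```bash
python3 -m pendant '[[0.3,0,3,0,0,0],[0.3,0,6,0,0,0],[0.3,0,8.2,0,0,0],[0.3,0,8.8,0,0,0],[0.3,0,8.8,0,0,0]]' 0.7 40
python3 -m pendant '[[0,0,0,0,0,0],[0,0,0,0,0,0],[0,0,0,0,0,0],[0,0,0,0,0,0],[0,0,0,0,0,0]]' 0 40
```

```text
time_s: 9.55
position: [0.5921, -0.1246, 0.0202]
tcp_rot: [0.071, 0.997, -0.0, 0.0]
wrist_force: [0.4, -0.8, 0.8]
width: 0.0598
gripper_force: 0.0
time_s: 10.18
position: [0.5926, -0.1241, 0.0208]
tcp_rot: [0.071, 0.997, 0.0, 0.001]
wrist_force: [-0.7, 4.2, 7.9]
width: 0.018
gripper_force: 38.9
```

```bash
python3 -m pendant '[[0.5,0,0,0,0,0],[1.5,0,0,0,0,0],[2.5,0,0,0,0,0],[3.5,0,0,0,0,0],[4.5,0,0,0,0,0],[5.5,0,0,0,0,0],[6.5,0,0,0,0,0],[7.5,0,0,0,0,0],[8.5,0,0,0,0,0],[9.2,0,0,0,0,0],[9.6,0,0,0,0,0],[9.6,0,0,0,0,0]]'
python3 -m pendant '[[0.3,0,0,0,0,0],[0.6,0,0,0,0,0],[0.6,0,0,0,0,0]]'
```

```text
time_s: 11.68
position: [0.497, -0.1118, 0.0207]
tcp_rot: [0.072, 0.997, -0.0, 0.001]
wrist_force: [-1.9, -3.6, 9.7]
width: 0.0182
gripper_force: 39.5
time_s: 12.05
position: [0.4912, -0.1111, 0.0207]
tcp_rot: [0.072, 0.997, -0.0, 0.001]
wrist_force: [-1.4, -3.0, 10.5]
width: 0.0175
gripper_force: 39.5
```

```bash
python3 -m pendant '[[0.3,0,0,0,0,0],[0.6,0,0,0,0,0],[0.6,0,0,0,0,0]]'
```

```text
time_s: 12.42
position: [0.4891, -0.1108, 0.021]
tcp_rot: [0.072, 0.997, -0.001, 0.004]
wrist_force: [18.8, -8.2, -9.8]
width: 0.0182
gripper_force: 39.9
```

```bash
python3 - <<'E'
from h import *
S=robot.read_camera("scene")
p=np.array([.5948,-.1248,.1076]);y=np.array([.139,.99,0])
for dz in(0,.013,.03,.045):
  print(dz,proj(S,np.array([p+.048*y+[0,0,dz],p-.048*y+[0,0,dz]])).round(1).tolist(),"seen left(322.9,211) right(351,226)")
E
```

```text
0 [[320.5, 228.4], [348.3, 245.2]] seen left(322.9,211) right(351,226)
0.013 [[320.6, 223.9], [348.5, 240.6]] seen left(322.9,211) right(351,226)
0.03 [[320.7, 218.0], [348.8, 234.5]] seen left(322.9,211) right(351,226)
0.045 [[320.8, 212.7], [349.1, 229.0]] seen left(322.9,211) right(351,226)
```

```bash
python3 -m pendant '[[-0.4,0,0,0,0,0],[-0.4,0,0,0,0,0],[-0.4,0,0,0,0,0],[-0.4,0,0,0,0,0],[-0.4,0,-4,0,0,0],[-0.4,0,-9,0,0,0],[-0.4,0,-15,0,0,0],[-0.4,0,-21,0,0,0],[-0.4,0,-25,0,0,0],[-0.4,0,-25,0,0,0]]' 1 40
python3 -c "
from h import *
rel([.697,-.054,.27],np.arctan2(.99,.139))"
```

```text
time_s: 13.72
position: [0.4901, -0.1101, 0.2725]
tcp_rot: [0.071, 0.997, 0.0, 0.002]
wrist_force: [-0.2, 0.7, -0.2]
width: 0.0855
gripper_force: 0.0
shift [-19.68   8.5    0.35] turn [ 0.     0.005 -0.003] pos [ 0.4901 -0.1101  0.2725] t 13.72
```

```bash
python3 -m pendant '[[-3,1,0,0,0,0],[-8,3,0,0,0,0],[-13,5.5,0,0,0,0],[-17.5,7.5,0.3,0,0,0],[-19.7,8.5,0.3,0,0.005,-0.003],[-19.7,8.5,0.3,0,0.005,-0.003],[-19.7,8.5,0.3,0,0.005,-0.003]]' 1 40
python3 - <<'E'
from h import *
c=robot.read_camera("wrist");S=robot.read_camera("scene")
cv2.imwrite("pics/w6.png",np.hstack([c["color"][100:400,80:480],cv2.resize(S["color"][70:280,150:430],(400,300))]))
print(robot.state()["position"],projw(c,[.697,-.054,.233]))
E
```

```text
time_s: 14.6
position: [0.6953, -0.0543, 0.266]
tcp_rot: [0.07, 0.998, -0.0, -0.003]
wrist_force: [0.3, -0.4, 0.2]
width: 0.085
gripper_force: 0.0
[ 0.69540783 -0.05441848  0.26690934] [[285.49195316 217.50747265]]
```

View pics/w6.png

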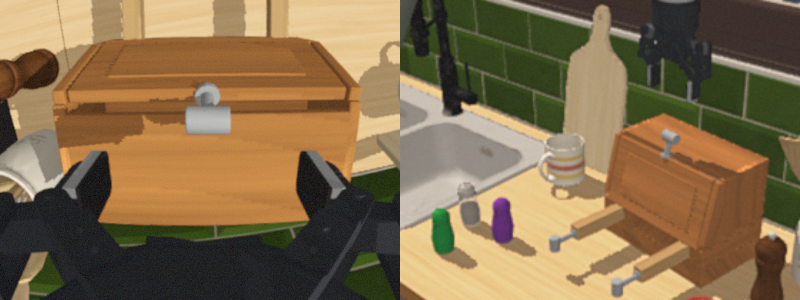

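```bash
python3 - <<'E'
from h import *
S=robot.read_camera("scene");p=np.array(robot.state()["position"])
print(proj(S,np.array([.699,-.052,.233])))
y=np.array([.139,.99,0])
for dz in(0,.03,.05,.08):print(dz,proj(S,p+[0,0,dz]).round(1),proj(S,p+.045*y+[0,0,dz]).round(1),proj(S,p-.045*y+[0,0,dz]).round(1))
rel([.699,-.052,.188],np.arctan2(.99,.139))
E
```

```text
[338.51289629 166.12832818]
0 [338.8 154.2] [326.3 148.6] [352.1 160.2]
0.03 [339.2 142.8] [326.5 137.4] [352.6 148.5]
0.05 [339.5 135.1] [326.6 129.8] [353.  140.6]
0.08 [339.9 123.2] [326.9 118.1] [353.6 128.5]
shift [-0.35  0.28  7.91] turn [-0.    -0.005 -0.001] pos [ 0.6955 -0.0544  0.2671] t 14.75
```

```bash
python3 -m pendant '[[-0.3,0.25,3,0,-0.005,0],[-0.3,0.25,5.5,0,-0.005,0],[-0.3,0.25,7.5,0,-0.005,0],[-0.3,0.25,8.5,0,-0.005,0],[-0.3,0.25,8.5,0,-0.005,0]]' 1 30
python3 -m pendant '[[0,0,0,0,0,0],[0,0,0,0,0,0],[0,0,0,0,0,0],[0,0,0,0,0,0],[0,0,0,0,0,0]]' 0 30
```

```text
time_s: 15.38
position: [0.6987, -0.0519, 0.1819]
tcp_rot: [0.07, 0.998, -0.0, -0.0]
wrist_force: [-0.8, 0.0, 1.3]
width: 0.0851
gripper_force: 0.0
time_s: 16.0
position: [0.6992, -0.052, 0.1824]
tcp_rot: [0.07, 0.998, -0.0, 0.0]
wrist_force: [-1.6, -1.7, 5.9]
width: 0.0295
gripper_force: 31.6
```

```bash
python3 - <<'E'
import numpy as np
def k(t):
    f=t-.262;return np.array([-.165*np.sin(f)+.006*np.cos(f),.075+.165*np.cos(f)+.006*np.sin(f)])
for seq in(np.linspace(0,.87,12),np.linspace(.87,1.6,12),np.append(np.linspace(1.6,1.833,9)[1:],1.845)):
    print([[round(float(100*(k(seq[0] if len(seq)==12 else 1.6)-k(t))[0]),1),0,round(float(100*(k(seq[0] if len(seq)==12 else 1.6)-k(t))[1]),1),0,0,0] for t in seq])
E
```

```text
[[0.0, 0, 0.0, 0, 0, 0], [1.3, 0, -0.3, 0, 0, 0], [2.5, 0, -0.6, 0, 0, 0], [3.8, 0, -0.7, 0, 0, 0], [5.2, 0, -0.7, 0, 0, 0], [6.5, 0, -0.7, 0, 0, 0], [7.7, 0, -0.5, 0, 0, 0], [9.0, 0, -0.2, 0, 0, 0], [10.3, 0, 0.2, 0, 0, 0], [11.5, 0, 0.7, 0, 0, 0], [12.7, 0, 1.2, 0, 0, 0], [13.8, 0, 1.9, 0, 0, 0]]
[[0.0, 0, 0.0, 0, 0, 0], [0.9, 0, 0.6, 0, 0, 0], [1.8, 0, 1.3, 0, 0, 0], [2.6, 0, 2.0, 0, 0, 0], [3.3, 0, 2.8, 0, 0, 0], [4.0, 0, 3.7, 0, 0, 0], [4.7, 0, 4.5, 0, 0, 0], [5.3, 0, 5.5, 0, 0, 0], [5.8, 0, 6.4, 0, 0, 0], [6.3, 0, 7.4, 0, 0, 0], [6.7, 0, 8.4, 0, 0, 0], [7.0, 0, 9.5, 0, 0, 0]]
[[0.1, 0, 0.5, 0, 0, 0], [0.2, 0, 0.9, 0, 0, 0], [0.3, 0, 1.4, 0, 0, 0], [0.4, 0, 1.9, 0, 0, 0], [0.5, 0, 2.4, 0, 0, 0], [0.5, 0, 2.8, 0, 0, 0], [0.6, 0, 3.3, 0, 0, 0], [0.6, 0, 3.8, 0, 0, 0], [0.6, 0, 4.0, 0, 0, 0]]
```

```bash
python3 -m pendant '[[1.3,0,-0.3,0,0,0],[2.5,0,-0.6,0,0,0],[3.8,0,-0.7,0,0,0],[5.2,0,-0.7,0,0,0],[6.5,0,-0.7,0,0,0],[7.7,0,-0.5,0,0,0],[9.0,0,-0.2,0,0,0],[10.3,0,0.2,0,0,0],[11.5,0,0.7,0,0,0],[12.7,0,1.2,0,0,0],[13.8,0,1.9,0,0,0],[13.8,0,1.9,0,0,0]]' 0 40
```

```text
time_s: 17.5
position: [0.5607, -0.0342, 0.1629]
tcp_rot: [0.07, 0.998, -0.001, -0.001]
wrist_force: [-6.1, -10.3, 8.7]
width: 0.0291
gripper_force: 43.8
```

```bash
python3 -m pendant '[[0.9,0,0.6,0,0,0],[1.8,-0.1,1.3,0,0,0],[2.6,-0.1,2.0,0,0,0],[3.3,-0.1,2.8,0,0,0],[4.0,-0.1,3.7,0,0,0],[4.7,-0.1,4.5,0,0,0],[5.3,-0.1,5.5,0,0,0],[5.8,-0.1,6.4,0,0,0],[6.3,-0.1,7.4,0,0,0],[6.7,-0.1,8.4,0,0,0],[7.0,-0.1,9.5,0,0,0],[7.0,-0.1,9.5,0,0,0]]'
```

```text
time_s: 19.0
position: [0.4907, -0.0252, 0.0671]
tcp_rot: [0.07, 0.998, -0.001, -0.002]
wrist_force: [-7.4, -10.0, 2.7]
width: 0.0293
gripper_force: 49.3
```

```bash
python3 -m pendant '[[0.1,0,0.5,0,0,0],[0.2,0,0.9,0,0,0],[0.3,0,1.4,0,0,0],[0.4,0,1.9,0,0,0],[0.5,0,2.4,0,0,0],[0.5,0,2.8,0,0,0],[0.6,0,3.2,0,0,0],[0.6,0,3.5,0,0,0],[0.6,0,3.5,0,0,0],[0.6,0,3.5,0,0,0]]'
```

```text
time_s: 20.25
position: [0.485, -0.0245, 0.0327]
tcp_rot: [0.071, 0.998, -0.001, -0.001]
wrist_force: [-6.6, -11.4, 1.7]
width: 0.0295
gripper_force: 50.4
```

```bash
python3 -m pendant '[[0,0,0.1,0,0,0],[0,0,0.2,0,0,0],[0,0,0.2,0,0,0]]'; python3 -m pendant '[[0,0,0.1,0,0,0],[0,0,0.2,0,0,0],[0,0,0.2,0,0,0]]'
```

```text
time_s: 20.62
position: [0.4849, -0.0245, 0.0306]
tcp_rot: [0.071, 0.998, -0.001, -0.002]
wrist_force: [-6.7, -11.2, 2.6]
width: 0.0292
gripper_force: 50.5
time_s: 21.0
position: [0.4848, -0.0245, 0.0286]
tcp_rot: [0.071, 0.998, -0.001, -0.002]
wrist_force: [-6.9, -11.5, 0.9]
width: 0.0294
gripper_force: 50.5
```

```bash
python3 -m pendant '[[0,0,0.1,0,0,0],[0,0,0.2,0,0,0],[0,0,0.2,0,0,0]]'; python3 -m pendant '[[0,0,0.1,0,0,0],[0,0,0.2,0,0,0],[0,0,0.2,0,0,0]]'
python3 - <<'E'
from h import *
S=robot.read_camera("scene");c=robot.read_camera("wrist")
cv2.imwrite("pics/f1.png",np.hstack([cv2.resize(S["color"][140:280,230:417],(400,300)),c["color"][100:400,80:480]]))
O=np.array([.6494,-.0474,0]);x=np.array([.990,-.139,0]);y=np.array([.139,.99,0]);z=np.array([0,0,1])
# expected free-edge upper corners when level, scene crop px
P=np.array([O-.13*x+.115*y+.087*z,O-.13*x-.115*y+.087*z,O-.165*x+.081*z])
print(((proj(S,P)-[230,140])*400/187).round(1), (projw(c,P)-[80,100]+[400,0]).round(1))
E
```

```text
time_s: 21.38
position: [0.4847, -0.0244, 0.0266]
tcp_rot: [0.071, 0.998, -0.001, -0.002]
wrist_force: [-7.9, -11.2, 1.8]
width: 0.0294
gripper_force: 50.6
time_s: 21.75
position: [0.4847, -0.0244, 0.0246]
tcp_rot: [0.07, 0.998, -0.001, -0.002]
wrist_force: [-7.1, -11.5, 1.0]
width: 0.0293
gripper_force: 50.6
[[ 55.8 177.6]
 [183.  264.2]
 [ 91.4 234.2]] [[819.3 229.5]
 [390.6 229.8]
 [605.5 179.5]]
```

View pics/f1.png

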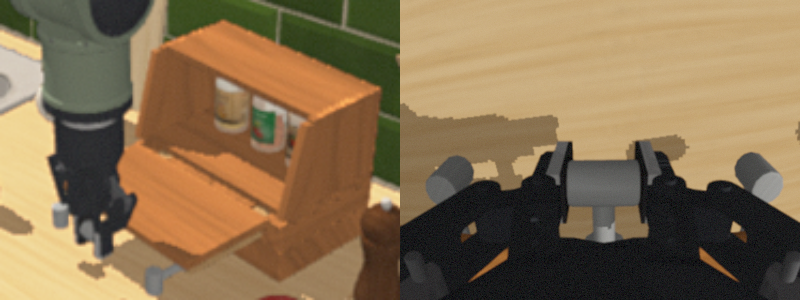

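The flap looks roughly level. The barrel is at wrist crop (604,183), against about (605,179.5) predicted for level. I'll track the barrel in the wrist image while nudging lower, to see whether it has come to rest.

```bash
cat > k.py <<'E'
from h import *
c=robot.read_camera("wrist")["color"];g=cv2.cvtColor(c,cv2.COLOR_BGR2GRAY)[235:330,255:312].astype(float)
r=g.mean(1);d=np.diff(cv2.GaussianBlur(r.reshape(-1,1),(1,5),0).ravel())
print("rising edges",235+np.argsort(-d)[:3],"falling",235+np.argsort(d)[:3])
if __import__("os").path.exists("k.npy"):
    o=np.load("k.npy").astype(np.float32);print(cv2.phaseCorrelate(o,np.float32(g)))
np.save("k.npy",g)
E
python3 k.py; python3 -m pendant '[[0,0,0.1,0,0,0],[0,0,0.3,0,0,0],[0,0,0.3,0,0,0]]';python3 k.py
```

```text
rising edges [306 307 305] falling [259 260 258]
time_s: 22.28
position: [0.4848, -0.0244, 0.0224]
tcp_rot: [0.071, 0.998, -0.001, -0.002]
wrist_force: [-13.0, -11.2, 23.9]
width: 0.0291
gripper_force: 53.7
rising edges [306 305 307] falling [259 258 260]
((0.051395129964706854, 0.1545554368385922), 0.9373994804090924)
```

```bash
python3 -m pendant '[[0,0,-0.1,0,0,0],[0,0,-0.1,0,0,0]]'; python3 -m pendant '[[0,0,0,0,0,0],[0,0,0,0,0,0],[0,0,0,0,0,0],[0,0,0,0,0,0],[0.3,0,-4,0,0,0],[0.3,0,-9,0,0,0],[0.3,0,-15,0,0,0],[0.3,0,-21,0,0,0],[0.3,0,-21,0,0,0]]' 1 40
python3 - <<'E'
from h import *
S=robot.read_camera("scene");T=robot.read_camera("top")
O=np.array([.6494,-.0474,0]);x=np.array([.990,-.139,0]);y=np.array([.139,.99,0]);z=np.array([0,0,1])
c=robot.read_camera("wrist")
# knob barrel blob in wrist near the expected
P=O-.165*x+.081*z;print("exp",projw(c,P),"S",proj(S,P),"T",proj(T,P))
for nm,im,q in(("w",c["color"],projw(c,P)[0]),("S",S["color"],proj(S,P)),("T",T["color"],proj(T,P))):
  h=cv2.cvtColor(im,cv2.COLOR_BGR2HSV);a,b=np.int32(q);x0,y0=a-25,b-20
  m=((h[...,1]<60)&(h[...,2]>70)).astype(np.uint8)[y0:b+20,x0:a+25]
  k,l,st,ce=cv2.connectedComponentsWithStats(m)
  for i in range(1,k):
    if st[i,4]>25: print(nm,st[i],ce[i]+[x0,y0])
# salt: refine
for nm,im,q in(("S",S,(198,214)),("T",T,(171,218))):
  h=cv2.cvtColor(im["color"],cv2.COLOR_BGR2HSV);x0,y0=q[0]-20,q[1]-26
  m=(h[...,1]<75).astype(np.uint8)[y0:q[1]+26,x0:q[0]+16]
  k,l,st,ce=cv2.connectedComponentsWithStats(m)
  for i in range(1,k):
    if st[i,4]>60: print("salt",nm,st[i]+[x0,y0,0,0,0],ce[i]+[x0,y0])
rel([.505,.295,.26])
E
```

```text
time_s: 22.58
position: [0.4848, -0.0244, 0.0228]
tcp_rot: [0.071, 0.998, -0.001, -0.002]
wrist_force: [-8.3, -11.1, 6.0]
width: 0.0293
gripper_force: 51.1
time_s: 23.7
position: [0.4859, -0.0224, 0.2369]
tcp_rot: [0.07, 0.998, 0.001, 0.003]
wrist_force: [0.8, -0.1, -1.3]
width: 0.0854
gripper_force: 0.0
exp [[282.54710142 183.00692088]] S [272.73247759 249.48573923] T [287.61240559 246.98617159]
w [ 10  12  30  28 609] [281.56650246 185.61412151]
S [  7   5  16  12 101] [259.67326733 238.89108911]
S [ 21  11  20  15 137] [276.8540146  247.16058394]
T [   0    0   50   40 2000] [286.5 245.5]
salt S [ 178  188   36   41 1032] [194.5620155  203.46608527]
salt T [175 207  12   8  70] [181.71428571 210.28571429]
salt T [151 211  30  16 246] [168.70731707 217.89837398]
salt T [151 231  36  13 324] [165.81790123 238.63580247]
shift [ 2.29 31.74 -2.78] turn None pos [ 0.4835 -0.0225  0.2322] t 23.85
```

```bash
python3 -m pendant '[[0.3,4,0,0,0,0],[0.6,9,0,0,0,0],[1,15,1,0,0,0],[1.3,20,3,0,0,0],[1.8,26,6,0,0,0],[2.2,30,9,0,0,0],[2.2,31.5,10,0,0,0],[2.2,31.5,10,0,0,0]]' 0.85 40
cat > s.py <<'E'
from h import *
c=robot.read_camera("wrist");h=cv2.cvtColor(c["color"],cv2.COLOR_BGR2HSV)
P=np.array([.505,.293,0.])
print("exp top/mid/base",projw(c,[P+[0,0,.088],P+[0,0,.045],P]).round(0).tolist(),robot.state()["position"])
m=((h[...,1]<70)&(h[...,2]>60)).astype(np.uint8);m[:, :200]=0;m[:,372:]=0
m=cv2.morphologyEx(m,cv2.MORPH_OPEN,np.ones((5,5)))
k,l,st,ce=cv2.connectedComponentsWithStats(m)
for i in range(1,k):
    if st[i,4]>150: print(st[i],ce[i].round(1))
for r in range(130,300,8): print(r,"".join("#" if v else "." for v in m[r,200:372:4]))
E
python3 s.py
```

```text
time_s: 24.85
position: [0.5053, 0.2922, 0.1313]
tcp_rot: [0.069, 0.998, -0.001, -0.001]
wrist_force: [0.6, -0.5, 0.3]
width: 0.0727
gripper_force: 0.0
exp top/mid/base [[286.0, 210.0], [286.0, 196.0], [285.0, 185.0]] [0.50605897 0.29124781 0.13240044]
[359  62  13 103 920] [366.7 108.1]
[ 270  172   49   59 2256] [294.  201.6]
130 .........................................##
138 ..........................................#
146 ..........................................#
154 ..........................................#
162 ..........................................#
170 ...........................................
178 ....................#######................
186 ...................##########..............
194 ..................###########..............
202 ..................############.............
210 ...................###########.............
218 ...................###########.............
226 .....................#######...............
234 ...........................................
242 ...........................................
250 ...........................................
258 ...........................................
266 ...........................................
274 ...........................................
282 ...........................................
290 ...........................................
298 ...........................................
```

```bash
python3 - <<'E'
from h import *
c=robot.read_camera("wrist")
t=np.linspace(0,6.28,60)
def ext(P):
    a=np.vstack([np.c_[P[0]+r*np.cos(t),P[1]+r*np.sin(t),0*t+z] for z,r in((0,.022),(.035,.022),(.07,.022),(.085,.013))])
    q=projw(c,a);return np.r_[q.min(0),q.max(0)]
f=least_squares(lambda P:ext(P)-[270,172,318.5,230.5],[.508,.296]);print(f.x,f.fun)
rel([f.x[0],f.x[1],.002])
E
```

```text
[0.51104805 0.29810716] [-4.10697425 -5.27857636  4.16480032  4.78645135]
shift [-0.35  0.79 13.11] turn None pos [0.5065 0.2909 0.1331] t 24.95
```

```bash
python3 -m pendant '[[-0.2,0.5,2,0,0,0],[-0.35,0.8,5,0,0,0],[-0.35,0.8,8,0,0,0],[-0.35,0.8,11,0,0,0],[-0.35,0.8,13,0,0,0],[-0.35,0.8,13,0,0,0]]'
python3 -m pendant '[[0,0,0,0,0,0],[0,0,0,0,0,0],[0,0,0,0,0,0],[0,0,0,0,0,0]]' 0 25
```

```text
time_s: 25.7
position: [0.5102, 0.2991, 0.0018]
tcp_rot: [0.07, 0.998, -0.001, -0.001]
wrist_force: [-0.2, 0.9, 1.2]
width: 0.0727
gripper_force: 0.0
time_s: 26.2
position: [0.5114, 0.3003, 0.0042]
tcp_rot: [0.07, 0.998, 0.001, 0.001]
wrist_force: [-1.2, -1.0, 6.5]
width: 0.0372
gripper_force: 24.4
```

```bash
python3 -m pendant '[[0,0,0,0,0,0],[0,0,0,0,0,0],[0,0,0,0,0,0],[0,0,0.5,0,0,0],[0,0,1,0,0,0],[0,0,1,0,0,0]]' 0.85
python3 s.py
python3 -m pendant '[[0,0,0,0,0,0],[0,0,0,0,0,0],[0,0,0,0,0,0],[0,0,0,0,0,0]]' 0 25
```

```text
time_s: 26.95
position: [0.5103, 0.2997, -0.0078]
tcp_rot: [0.07, 0.998, -0.0, -0.0]
wrist_force: [-0.7, 0.4, 0.4]
width: 0.0725
gripper_force: 0.0
exp top/mid/base [[262.0, 323.0], [268.0, 264.0], [272.0, 229.0]] [ 0.51047943  0.29978838 -0.00745774]
[  241   210    97   133 10511] [286.7 279.6]
130 ...........................................
138 ...........................................
146 ...........................................
154 ...........................................
162 ...........................................
170 ...........................................
178 ...........................................
186 ...........................................
194 ...........................................
202 ...........................................
210 ...................####....................
218 ...............############................
226 .............################..............
234 .............##################............
242 ............####################...........
250 ...........#####################...........
258 ...........######################..........
266 ...........######################..........
274 ............#####################..........
282 ............#####################..........
290 ...........#######################.........
298 ...........########################........
time_s: 27.5
position: [0.5109, 0.3, -0.0067]
tcp_rot: [0.07, 0.998, 0.0, 0.0]
wrist_force: [-1.9, -1.4, 5.3]
width: 0.0403
gripper_force: 24.6
```

```bash
python3 -m pendant '[[0,0,-1,0,0,0],[0,0,-2,0,0,0],[0,0,-4,0,0,0],[0,0,-7,0,0,0],[0,0,-10,0,0,0],[0,0,-13,0,0,0],[0,0,-14,0,0,0],[0,0,-14,0,0,0]]' 0 35
python3 s.py | head -4
python3 -c "
from h import *
rel([.585,-.0384,.135],np.arctan2(.99,.139))"
```

```text
time_s: 28.5
position: [0.5108, 0.3, 0.1335]
tcp_rot: [0.07, 0.998, 0.0, 0.0]
wrist_force: [0.2, 1.1, -1.5]
width: 0.0396
gripper_force: 35.4
exp top/mid/base [[274.0, 203.0], [275.0, 190.0], [276.0, 180.0]] [0.51044926 0.29977851 0.13259783]
[ 349   54   23  220 2954] [363.8 141.1]
[  240   209    98   134 10562] [286.7 278.8]
[213 242  22  43 470] [223.5 262.2]
shift [-12.09 -32.45  -0.24] turn [-0. -0. -0.] pos [0.5104 0.2998 0.1326] t 28.55
```

```bash
python3 -m pendant '[[-0.7,-2,0,0,0,0],[-2,-5.5,0,0,0,0],[-3.5,-9.5,0,0,0,0],[-5,-13.5,0,0,0,0],[-6.5,-17.5,0,0,0,0],[-8,-21.5,0,0,0,0],[-9.5,-25.5,0,0,0,0],[-10.8,-29,0,0,0,0],[-11.7,-31.5,0,0,0,0],[-12.1,-32.4,0,0,0,0],[-12.1,-32.4,0,0,0,0]]'
python3 - <<'E'
from h import *
c=robot.read_camera("wrist");h=cv2.cvtColor(c["color"],cv2.COLOR_BGR2HSV)
m=((h[...,1]<70)&(h[...,2]>60)).astype(np.uint8);m[:, :200]=0;m[:,372:]=0
m=cv2.morphologyEx(m,cv2.MORPH_OPEN,np.ones((5,5)))
k,l,st,ce=cv2.connectedComponentsWithStats(m)
for i in range(1,k):
    if st[i,4]>150: print(st[i],ce[i].round(1))
# flap knob seen?
O=np.array([.6494,-.0474,0]);x=np.array([.990,-.139,0]);print("knob exp",projw(c,O-.165*x+[0,0,.081]))
rel([.585,-.0384,.083])
E
```

```text
time_s: 29.92
position: [0.5849, -0.0381, 0.1323]
tcp_rot: [0.07, 0.998, -0.0, -0.0]
wrist_force: [1.1, 0.8, -1.5]
width: 0.0397
gripper_force: 35.4
[ 261   57   45   67 1833] [283.   82.7]
[  240   209    99   134 10435] [286.7 279.7]
[212 242  23  44 507] [223.3 262.8]
[332 242  23  44 515] [343.2 262.3]
knob exp [[284.23137222  69.35312476]]
shift [-0.02 -0.13  4.95] turn None pos [ 0.585  -0.0371  0.1325] t 29.98
```

```bash
python3 -m pendant '[[0,-0.1,1,0,0,0],[0,-0.1,2.2,0,0,0],[0,-0.1,3.4,0,0,0],[0,-0.1,4.3,0,0,0],[0,-0.1,4.9,0,0,0],[0,-0.1,4.9,0,0,0]]'
python3 -m pendant '[[0,0,0.1,0,0,0],[0,0,0.2,0,0,0],[0,0,0.2,0,0,0]]'
```

```text
time_s: 30.72
position: [0.585, -0.0388, 0.0835]
tcp_rot: [0.07, 0.998, -0.0, -0.0]
wrist_force: [-0.2, 0.1, -1.1]
width: 0.0398
gripper_force: 35.4
time_s: 31.1
position: [0.5853, -0.0388, 0.082]
tcp_rot: [0.07, 0.998, 0.0, 0.0]
wrist_force: [-0.1, -0.4, -1.7]
width: 0.0394
gripper_force: 35.4
```

```bash
python3 -m pendant '[[0,0,0.1,0,0,0],[0,0,0.2,0,0,0],[0,0,0.2,0,0,0]]'
python3 -m pendant '[[0,0,0.1,0,0,0],[0,0,0.1,0,0,0]]'
```

```text
time_s: 31.48
position: [0.5853, -0.0388, 0.0802]
tcp_rot: [0.07, 0.998, 0.0, 0.0]
wrist_force: [-1.3, 0.5, 3.7]
width: 0.0396
gripper_force: 36.1
time_s: 31.72
position: [0.5856, -0.0388, 0.08]
tcp_rot: [0.07, 0.998, 0.0, 0.0]
wrist_force: [-5.7, 0.2, 18.3]
width: 0.0395
gripper_force: 38.1
```

```bash
python3 -m pendant '[[0,0,-0.1,0,0,0],[0,0,-0.1,0,0,0]]' 0 20
python3 -m pendant '[[0,0,0,0,0,0],[0,0,0,0,0,0],[0,0,0,0,0,0],[0,0,0,0,0,0],[0,0,-2,0,0,0],[0,0,-6,0,0,0],[0,0,-12,0,0,0],[0,0,-17,0,0,0],[0,0,-17,0,0,0],[0,0,-17,0,0,0]]' 0.9 20
python3 - <<'E'
from h import *
c=robot.read_camera("wrist");h=cv2.cvtColor(c["color"],cv2.COLOR_BGR2HSV)
m=((h[...,1]<70)&(h[...,2]>60)).astype(np.uint8);m[:, :200]=0;m[:,372:]=0
m=cv2.morphologyEx(m,cv2.MORPH_OPEN,np.ones((5,5)))
k,l,st,ce=cv2.connectedComponentsWithStats(m)
for i in range(1,k):
    if st[i,4]>150: print(st[i],ce[i].round(1))
t=np.linspace(0,6.28,60)
def ext(P):
    a=np.vstack([np.c_[P[0]+r*np.cos(t),P[1]+r*np.sin(t),0*t+z+.087] for z,r in((0,.022),(.035,.022),(.07,.022),(.085,.013))])
    q=projw(c,a);return np.r_[q.min(0),q.max(0)].round(0)
O=np.array([.6494,-.0474,0]);x=np.array([.990,-.139,0]);print("salt exp",ext((O-.065*x)[:2]),"knob",projw(c,O-.165*x+[0,0,.081]))
E
```

```text
time_s: 31.98
position: [0.5853, -0.0388, 0.0801]
tcp_rot: [0.07, 0.998, 0.0, 0.0]
wrist_force: [-1.2, -0.1, 6.5]
width: 0.0396
gripper_force: 36.5
time_s: 33.22
position: [0.585, -0.0387, 0.2495]
tcp_rot: [0.07, 0.998, -0.0, -0.0]
wrist_force: [1.3, 0.1, -1.4]
width: 0.077
gripper_force: 0.0
[269  77  30  45 794] [283.8  93.6]
[349  93  20  27 360] [358.8 104.2]
[200  95  20  26 363] [209.2 105.9]
[ 264  164   43   50 1686] [284.8 188.4]
salt exp [259. 159. 310. 219.] knob [[284.68376185  85.32209672]]
```

```bash
python3 -c "
from cell import robot
print(robot.finish_job())"
```

```text
the job is handed in; nothing more can be done
None
```

I pulled both supports out to their stops, lowered the flap onto them under grip, stood the salt shaker upright in the middle of the flap and let go. The pepper mill and honey jar were not touched. The job was handed in at about 33 s; no verdict came back.

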